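# Invert the rinsed cup on the dryer peg and hold its sprung air shutter half open

## Task

Take the rinsed blue water cup from the drainer, turn it over and set it down, without dropping it, mouth down on the free peg of the warm-air dryer, so that its rim stands on the peg's white flange, and let go of it. Then draw the dryer's spring-closed air shutter half open by its black tab, never to anywhere near fully open because the full blast lifts cups off their pegs, and finish while still holding it steadily half open against its spring. Leave the other cups and everything else on the desk where they stand.

Things in the scene. Friction and masses are not known exactly. Their poses are not given: they have to be found in the camera images.
- cup_mid (a point): Centre (on axis, half-way up) of the loose blue straight round cup: outer diameter 50 mm, height 70, wall 4, bottom 5, 0.13 kg. Its z axis runs from the closed bottom to the mouth. It starts lying in the drainer, mouth 28 degrees below level and pointing roughly to the left and away from the robot, on two wires 30 mm apart whose 10 mm upturned ends stop the rim; it lifts out upwards and its sides are free.
- drainer: Steel drip tray 170 x 120 x 14 mm, fixed, with the sloping wire cradle for the cup; origin at the centre of its underside; its x axis points the way the cup's mouth faces. The cup's centre is 66 mm above the desk.
- peg_seat (a point): On the axis of the free peg at the top of its white flange (76 mm across), on which the inverted cup's rim is to stand; z up. A steel tube 16 mm across (23 mm collar for the first 6 mm) rises 55 mm above this point, to go inside the cup. The deck is 6 mm below. Cup in place: its centre 35 mm above this point. Free peg: any of three in a row 110 mm apart; the others carry inverted cups.
- shutter_tab (a point): Centre of the black upright tab of the air shutter: 10 mm thick along its x axis, 40 wide along y, its top 16 mm above this point, 26 mm clear above the crossbar; deck 24 mm below this point. Moves with the shutter. Its x axis points away from the robot, roughly world x; the shutter opens along MINUS x, towards the robot. Over 45 mm free before and behind the tab.
- shutter (a joint): Travel of the air shutter (yellow plate over a black grille) in m: 0 shut, as its spring keeps it, 0.025 half open (half the grille shows), 0.050 fully open. The spring pushes it shut with 4 N at 0, 10 N at half, 16 N fully open. Deck marks at both ends of the aluminium crossbar (12 x 136 x 8 mm, under the tab): bar at white when shut, green at half, red fully open.
- dryer: Warm-air dryer, fixed: white cabinet 240 (x) by 480 (y) by 95 mm high with steel deck; origin on the underside, 25 mm in -y from the cabinet's middle; x away from the robot, y along the pegs towards the shutter, whose centre line is at y = 190 mm. Spring tubes 18 mm high lie on the deck 60 mm either side of that line. A motor sticks out 68 mm at the +y end.
- cup_b: Bystander: white cup, 50 mm wide and 70 high, inverted on another peg; origin at the middle of its closed bottom, which is now on top.
- cup_c: Bystander: brown cup, 50 mm wide and 70 high, inverted on another peg; origin as for the white one.
- inkstone: Bystander: black ink stone 100 x 150 x 26 mm, beyond the drainer; origin at the centre of its underside.
- paperweight: Bystander: brass bar 24 x 170 x 12 mm with a small knob, on a paper sheet near the robot; origin at the centre of its underside.
- seal: Bystander: reddish stone seal 26 x 26 x 63 mm, near the robot on the left; origin at the centre of its underside.
- paste_dish: Bystander: small round lidded dish 66 mm wide, 27 high, near the robot on the left; origin at the centre of its underside.
Mind the look-alikes: they are no part of the job. Leave any pink or purple look-alike of the part that bears cup_mid alone.

How it is judged (in metres and radians):
On the way, in this order (a step that is already met when the one before it is completed fails the run):
1. the blue cup stands inverted on the free peg, let go, with the shutter still shut (horizontal distance between cup_mid and peg_seat below 0.016 m and z of cup_mid in the frame of peg_seat between 0.031 and 0.039 m and angle between cup_mid's own z axis and vertical above 3.02 rad and contact force between the fingers and cup below 0.1 N and linear speed of cup below 0.03 m/s and value of joint shutter below 0.005 m), for 0.2 s.
2. the shutter is held half open (value of joint shutter between 0.02 and 0.03 m and contact force between the fingers and shutter above 4 N), for 0.5 s.
At the end, for the whole second after the job is handed in: Blue cup mouth down, within 7 degrees of upright, on the free peg (axis within 16 mm, rim on the flange to 4 mm), untouched, at rest; the fingers hold the shutter's grip with over 4 N, still, at 20 to 30 mm of its 50 mm travel; all other cups and things within 20 mm of their starts (all of step 2 and horizontal distance between cup_mid and peg_seat below 0.016 m and z of cup_mid in the frame of peg_seat between 0.031 and 0.039 m and angle between cup_mid's own z axis and vertical above 3.02 rad and contact force between the fingers and cup below 0.1 N and linear speed of cup below 0.02 m/s and velocity of joint shutter between -0.01 and 0.01 m/s and distance of each of cup_b, cup_c, inkstone, paperweight, seal, paste_dish from where it was at the start of the episode below 0.02 m); the arm keeps its last pose, push and grip.
It fails at once if another cup or a thing on the desk is moved by more than 20 mm (distance of any of cup_b, cup_c, inkstone, paperweight, seal, paste_dish from where it was at the start of the episode above 0.02 m).
It fails at once if the shutter is opened nearly fully (over 42 mm) (value of joint shutter above 0.042 m).
It fails at once if the blue cup falls out of the gripper or is dropped (contact force between the fingers and cup below 0.05 N and linear speed of cup above 0.6 m/s).
It also fails if it takes over 69 s, if anything falls off the work surface, if the arm or the gripper's body presses on something with over 40 N, if the wrist force passes 120 N, or if a joint passes its speed limit or range.

## Robot

A 6-joint arm with a two-finger parallel gripper is mounted at the origin on the work surface. World frame = base frame: x ahead of the robot, y to its left, z up, the work surface at z = 0. Lengths are in mm, angles in degrees, forces in N, time in s.
With the tool pointing down it reaches from about 350 to 850 mm from the base axis. Payload 8.1 kg.
Tool frame: the origin (TCP) lies at the very end of the fingers, on their centre line; the grasp point (between the pads) lies 19 mm behind it; z points along the fingers, y is the line along which they close (so a half turn about z gives the same grasp; the last joint's range is limited). The gripper opens to 85 mm and grips with 20 to 120 N. Pads are 22 mm wide; open, the fingers measure 114 mm over their backs; the gripper's body (76 mm by 85 mm) begins 54 mm behind the grasp point. The pads swing forward as they close: fully open they stand 13 mm farther back than shut.
Start: joints at [58.419, 7.471, 85.268, -0, 87.261, -4.893], TCP at [269.463, 536.092, 231.292] pointing down, gripper open.
Joint ranges: [-169.43, 169.43], [-51.17, 129.36], [1.28, 143.12], [-76.62, 256.62], [0, 156.53], [-152.29, 152.29]. Speed limits (degrees/s): [136.94, 136.94, 159.86, 180, 180, 180].

## Interface

Orientations are given as [roll, pitch, yaw] about the fixed x, y, z axes, in that order (R = Rz(yaw) Ry(pitch) Rx(roll)).
In Python, from bench import sense, eyes, job, models gives the robot as it stands. The module is installed in compiled form; this text tells all that it offers.
- The arm moves only by the tool apply_moves, never from a script. Its argument "rows" is a list of rows, each a list of 6 numbers: the shift along the tool's x, y, z in mm, then the turn, a rotation vector about the tool's x, y, z in rad. In form: [[dx, dy, dz, rx, ry, rz], ...]. A call has exactly 5 rows; each row shifts and turns the commanded pose from where the row before left it, along the tool's axes as they then stand; what a row does not reach is not made up. A row lasts 1/8 s, in which the tool goes at most 62.5 mm and 10.7 degrees, less where a joint would pass 70% of its speed; a pose out of reach is approached as far as the arm can. A call is refused whole if a number of a shift passes 62.5 or a number of a turn 0.188, either way. A call with a gripper value outside its range is refused whole. "fingers" is the finger opening in mm, from 0 to 85.4, set as the call begins (left out, the last holds). The fingers move at their own pace and stop on an object; "grip_force" is the grip in N (left out, the last holds). Time passes only in rows, so rows that do not move let the fingers close, or fill a call up. It gives the time, the measured TCP pose, the force, the opening and the grip force at its end, in the units of the state.
- sense(): the state, without advancing time (a new reading comes with each control period).
- eyes.snapshot(name): name is "side" or "top" or "wrist"; returns (picture, depth): 480x640x3 uint8, red, green, blue; 480x640 float32, mm along the optical axis (not along the pixel's ray), 0 where there is no reading.
- eyes.get_calibration(name): a dict with "intrinsics" (3x3 intrinsics, pixels), "R" (3x3) and "t" (3): a world point X has camera coordinates R X + t; the wrist camera has in their place "mount" (4x4, takes a point from camera to tool coordinates, whose origin is the TCP and whose axes are the flange's). Camera axes: x right, y down, z forward; pixel columns grow to the right and rows downward; lengths in mm; the calibration is good to about 2 mm. A picture is of the moment at which its call begins: read the wrist's pose just before it. get_calibration takes no time and is no camera call.
- job.hand_in(): hands the job in; it is judged then, once.
Trained networks look in the newest picture that a camera, given by its name, has taken for a name from the list of things; names that differ only in an ending like _2 or _b are one class to them, and where a whole thing is asked for, a point or a joint stands for the part that bears it (a point fixed in the world has none). Each returns a list of dicts, best first, with "confidence" (0 to 1); they miss things now and then, are a little off and sometimes report something else, mostly with a low value. They report only what shows in the picture. A call takes as long as a camera call. They do not tell look-alikes from the thing itself.
- models.boxes_of(name, camera): "xyz" ([x, y, z] in mm, in world coordinates, good to about 4 mm: the middle of the surface that is visible of it).
- models.cut_out(name, camera): "pixels" (480x640 bool, what is visible of it).
- models.place_of(name, camera): "xyz" ([x, y, z] in mm, in world coordinates, good to about 4 mm: a listed point, or the origin of a listed thing).
The state is a dict: "time": time; "joint_pos": joint angles; "qd": joint speeds; "joint_efforts": joint torques, N m; "tool_pos": TCP position; "tcp_rot": TCP orientation; "ft_force": force on the tool from outside, world axes, zero at the start; "wrist_torque": the same for the moment, N m; "finger_gap": finger opening in mm; "grip_force": force on a finger pad.
Only numpy, scipy, OpenCV 4.12 (cv2) and the standard library are available. Lean on these libraries where they do the work, as an engineer would, in place of code of your own. Each camera call takes 0.05 s, during which the arm holds its last target. There are 200 camera calls.

## Working session

There is one attempt and no reset: what is moved stays moved. The work goes in short steps, Python scripts to look and compute and a tool call to move; the robot and the scene stay as the last step left them, time stands still between calls to the robot, and variables do not carry over. Pictures are saved under pics/ and viewed, at most 10 in all, crops included, and the job is handed in when it is done.

Besides the shell and the picture viewer there is one more tool, called after "Request:" by a JSON object that holds its "fn" and its "kwargs", one argument or row to a line. apply_moves: Moves the arm, as the interface text tells. Its arguments: {"type":"object","properties":{"rows":{"type":"array"},"fingers":{"type":"number"},"grip_force":{"type":"number"}},"required":["rows"]}

```bash
mkdir -p pics
cat > h.py <<'E'
import numpy as np, cv2
from scipy.spatial.transform import Rotation as Ro
from bench import sense, eyes, job, models
def calib(cam, st=None):
    c=eyes.get_calibration(cam); K=np.array(c["intrinsics"])
    if "mount" in c:
        M=np.array(c["mount"]); st=st or sense()
        T=np.eye(4); T[:3,:3]=Ro.from_euler('xyz',st["tcp_rot"],degrees=True).as_matrix(); T[:3,3]=st["tool_pos"]
        T=T@M   # cam->world
        return K,T
    T=np.eye(4); R=np.array(c["R"]);T[:3,:3]=R.T; T[:3,3]=-R.T@np.array(c["t"]); return K,T
def cloud(cam,depth,st=None):
    K,T=calib(cam,st); v,u=np.mgrid[:480,:640]
    P=np.stack([(u-K[0,2])/K[0,0]*depth,(v-K[1,2])/K[1,1]*depth,depth],-1)
    return P@T[:3,:3].T+T[:3,3]
def proj(cam,X,st=None):
    K,T=calib(cam,st); p=(np.array(X)-T[:3,3])@T[:3,:3]; p=p@K.T; return p[...,:2]/p[...,2:]
def save(name,im): cv2.imwrite(f"pics/{name}.png",im[...,::-1])
E
python3 - <<'E'
from h import *
print(sense())
ims=[]
for c in ("top","side"):
    im,d=eyes.snapshot(c); save(c,im); np.save(c+"_d",d); np.save(c+"_i",im)
    for n in ("cup_mid","drainer","peg_seat","shutter_tab","dryer","cup_b","cup_c","inkstone","seal","paste_dish","paperweight"):
        for r in models.place_of(n,c)[:3]: print(c,n,np.round(r["xyz"]),round(r["confidence"],2),np.round(proj(c,r["xyz"])))
E
```

```text
{'time': 0.0, 'joint_pos': array([ 5.84205767e+01,  7.51474909e+00,  8.53300158e+01, -4.98998400e-05,
        8.72615639e+01, -4.89483063e+00]), 'qd': array([ 0.00440034, -0.00389544, -0.01035591,  0.06312708, -0.00762421,
        0.08010047]), 'joint_efforts': array([-1.35203089e-03, -5.69409227e+01, -5.00545013e+01, -2.78984669e-05,
        1.49371993e-02,  6.46960373e-06]), 'tool_pos': array([269.15283685, 535.62298045, 230.241118  ]), 'tcp_rot': array([-1.79894055e+02, -9.02305171e-03,  1.53315401e+02]), 'ft_force': array([-0.77264564,  0.50506725,  0.53808892]), 'wrist_torque': array([0.05155063, 0.02811669, 0.00313157]), 'grip_force': 0.0, 'finger_gap': 85.27907090431592}
top cup_mid [ 480. -375.   66.] 0.93 [412. 239.]
top cup_mid [ 478. -187.   21.] 0.56 [349. 242.]
top cup_mid [ 539. -552.   22.] 0.55 [465. 221.]
top drainer [ 477. -369.   -0.] 0.6 [406. 242.]
top drainer [276. 318.   5.] 0.47 [188. 309.]
top peg_seat [540. 187. 104.] 0.73 [224. 220.]
top shutter_tab [515. 318. 119.] 0.58 [178. 228.]
top dryer [543. 134.   3.] 0.94 [246. 223.]
top cup_b [548.  79. 168.] 0.77
[... 451 characters left out ...]
.   60.] 0.62 [380. 229.]
side cup_mid [ 479. -188.   26.] 0.59 [347. 262.]
side drainer [ 478. -370.   -2.] 0.71 [380. 245.]
side peg_seat [541. 188.  98.] 0.81 [244. 293.]
side shutter_tab [515. 320. 115.] 0.63 [213. 316.]
side shutter_tab [ 726. -291.    0.] 0.4 [307. 233.]
side dryer [545. 138.   4.] 0.78 [259. 312.]
side cup_b [558. -34. 168.] 0.69 [293. 234.]
side cup_b [550.  78. 170.] 0.65 [268. 251.]
side cup_c [558. -34. 168.] 0.69 [293. 234.]
side cup_c [550.  78. 170.] 0.65 [268. 251.]
side inkstone [ 728. -292.    1.] 0.56 [307. 233.]
side seal [325. 199.   1.] 0.66 [306. 356.]
side paste_dish [275. 317.   5.] 0.97 [291. 392.]
side paperweight [ 339. -180.    5.] 0.9 [384. 284.]
```

View pics/top.png

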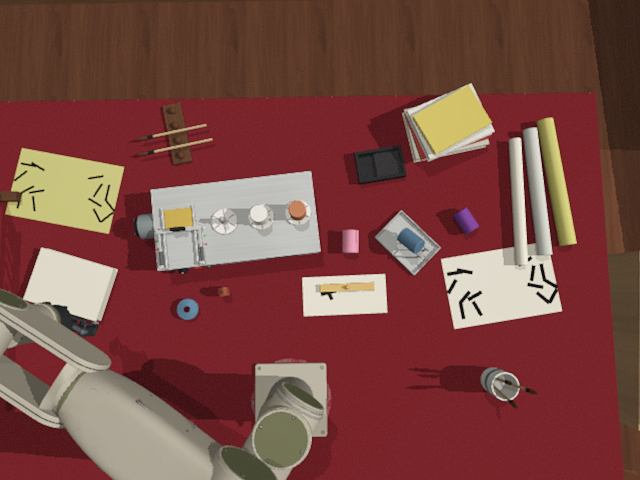

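Run:
```python
from h import *
a=np.load("top_i.npy"); b=np.load("side_i.npy")
c1=cv2.resize(a[190:290,320:490],None,fx=4.6,fy=4.6,interpolation=cv2.INTER_CUBIC)[:300,:780]
c1=cv2.resize(a[205:275,320:500],(780,303),interpolation=cv2.INTER_CUBIC)
c2=cv2.resize(b[205:275,310:490],(780,290),interpolation=cv2.INTER_CUBIC)
save("crop1",np.vstack([c1,c2]))
P=cloud("top",np.load("top_d.npy")); hsv=cv2.cvtColor(a,cv2.COLOR_RGB2HSV)
# blue-ish pts near drainer
m=(abs(P[...,0]-480)<90)&(abs(P[...,1]+372)<90)&(P[...,2]>40)
q=P[m]; print(len(q),q.mean(0)); print(np.median(hsv[m],0))
cov=np.linalg.eigh(np.cov(q.T)); print(cov)
```

```text
481 [ 472.60522798 -373.1723312    81.56506658]
[103.  96. 133.]
EighResult(eigenvalues=array([133.02133878, 192.5713958 , 686.30958286]), eigenvectors=array([[-0.20068284, -0.70531329, -0.67989672],
       [ 0.22643686,  0.64182634, -0.73265633],
       [ 0.95312788, -0.30098523,  0.0309054 ]]))
```

View crop.

The top view shows three candidates: the blue cup in the drainer at (411,239), a pink look-alike at (350,241) and a purple one at (466,221). I choose the blue one. The free peg is at (223,221), with the white cup at (260,214) and the brown cup at (297,210). The shutter is at (178,228).

View pics/crop1.png

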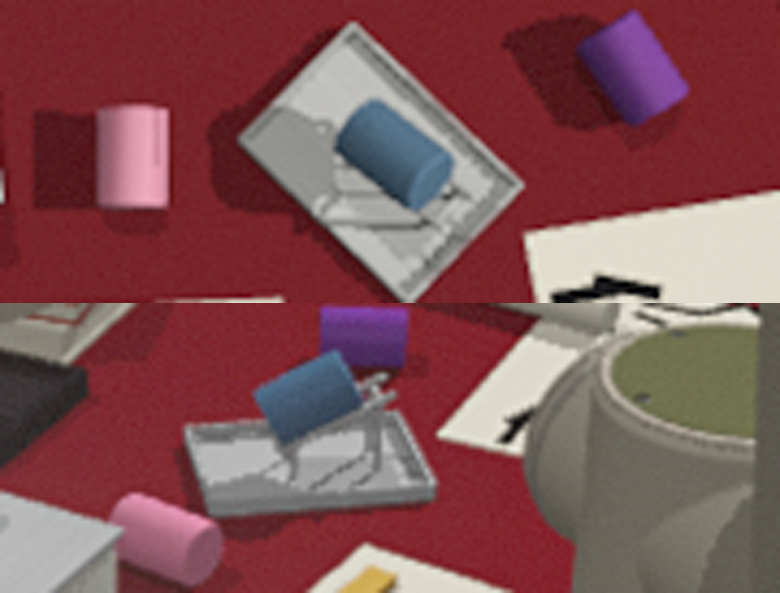

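```bash
cat >> h.py <<'E'
def R_of(z,y):
    z=np.array(z,float);z/=np.linalg.norm(z); y=np.array(y,float); y-=z*(y@z); y/=np.linalg.norm(y)
    return np.stack([np.cross(y,z),y,z],1)
def plan(p,R,n,yawsign=0,st=None):
    st=st or sense(); R0=Ro.from_euler('xyz',st["tcp_rot"],degrees=True).as_matrix()
    v=Ro.from_matrix(R0.T@R).as_rotvec()
    S=sum(Ro.from_rotvec(v*k/n).as_matrix() for k in range(n))
    d=np.linalg.solve(S,R0.T@(np.array(p)-st["tool_pos"]))
    r=v/n; print(n,"rows:",np.round(d,1),np.round(r,4)," end err ok; turn deg",np.degrees(np.linalg.norm(v)).round(1))
    X=R0.copy(); q=np.array(st["tool_pos"])
    for k in range(n):
        q=q+X@d; X=X@Ro.from_rotvec(r).as_matrix()
        if k%3==0: print("  via",q.round())
    return d,r
def az(a,e=0): a=np.radians(a); return np.array([np.cos(a),np.sin(a),0])
E
python3 - <<'E'
from h import *
# tray direction from top cloud edges: use minAreaRect of drainer mask
for c in ("top","side"):
    eyes.snapshot(c) 
    r=models.cut_out("drainer",c)
    P=cloud(c,np.load(c+"_d.npy"))
    for x in r[:1]:
        q=P[x["pixels"]&(np.load(c+"_d.npy")>0)]; q=q[(q[:,2]<60)&(q[:,2]>3)]
        print(c,x["confidence"],cv2.minAreaRect(q[:,:2].astype(np.float32)))
    r=models.cut_out("cup_mid",c)
    for x in r[:1]:
        q=P[x["pixels"]&(np.load(c+"_d.npy")>0)];q=q[(q[:,2]>45)]
        w,V=np.linalg.eigh(np.cov(q.T)); print(c,q.mean(0),w,V[:,2], np.degrees(np.arctan2(V[1,2],V[0,2])))
print(np.array(eyes.get_calibration("wrist")["mount"]).round(3),np.array(eyes.get_calibration("wrist")["intrinsics"]).round(1))
y=az(-45); z=np.array([0,0,-1])*np.cos(.17)+az(45)*np.sin(.17)
R=R_of(z,y)
plan(np.array([478,-371,66])-z*130,R,20)
E
```

```text
top 0.87 ((478.6610412597656, -374.4703369140625), (170.23377990722656, 126.6540756225586), 44.09020233154297)
top [ 475.74133053 -369.40792928   83.3417378 ] [ 89.66048305 187.17003039 521.28749448] [-0.65894303 -0.71246975  0.24120725] -132.76485989908244
side 0.73 ((476.7294616699219, -369.4583740234375), (173.33396911621094, 135.31016540527344), 45.43423843383789)
side [ 477.5024231  -181.79431814   49.57564051] [ 16.41091284 270.26254222 506.84406852] [-0.87545254  0.45487892  0.16330343] 152.54393190292137
[[ 0.00000e+00 -9.54000e-01 -3.00000e-01  7.62970e+01]
 [ 1.00000e+00  0.00000e+00 -1.00000e-03 -5.20000e-02]
 [ 1.00000e-03 -3.00000e-01  9.54000e-01 -1.41972e+02]
 [ 0.00000e+00  0.00000e+00  0.00000e+00  1.00000e+00]] [[354.2   0.  326.2]
 [  0.  354.2 240.6]
 [  0.    0.    1. ]]
20 rows: [-55.   -0.2  -2.6] [-0.008   0.0058  0.0943]  end err ok; turn deg 108.6
  via [318. 511. 234.]
  via [449. 411. 239.]
  via [545. 278. 241.]
  via [601. 123. 238.]
  via [612. -41. 230.]
  via [ 576. -201.  217.]
  via [ 497. -345.  201.]
```

Request:
{"fn": "apply_moves", "kwargs": {
  "rows": [
    [-55, 0, -2.6, -0.008, 0.006, 0.094],
    [-55, 0, -2.6, -0.008, 0.006, 0.094],
    [-55, 0, -2.6, -0.008, 0.006, 0.094],
    [-55, 0, -2.6, -0.008, 0.006, 0.094],
    [-55, 0, -2.6, -0.008, 0.006, 0.094]
  ],
  "fingers": 85
}}

```text
time: 2.12
tool_pos: [487.2, 368.9, 240.6]
tcp_rot: [178.2, -2.2, 126.2]
ft_force: [0.3, -0.5, 0.0]
finger_gap: 84.9
grip_force: 0.0
```

Request:
{"fn": "apply_moves", "kwargs": {
  "rows": [
    [-55, 0, -2.6, -0.008, 0.006, 0.094],
    [-55, 0, -2.6, -0.008, 0.006, 0.094],
    [-55, 0, -2.6, -0.008, 0.006, 0.094],
    [-55, 0, -2.6, -0.008, 0.006, 0.094],
    [-55, 0, -2.6, -0.008, 0.006, 0.094]
  ]
}}

```text
time: 2.75
tool_pos: [604.1, 122.2, 237.8]
tcp_rot: [177.5, -5.0, 99.3]
ft_force: [0.8, 0.2, -0.2]
finger_gap: 85.0
grip_force: 0.0
```

Request:
{"fn": "apply_moves", "kwargs": {
  "rows": [
    [-55, 0, -2.6, -0.008, 0.006, 0.094],
    [-55, 0, -2.6, -0.008, 0.006, 0.094],
    [-55, 0, -2.6, -0.008, 0.006, 0.094],
    [-55, 0, -2.6, -0.008, 0.006, 0.094],
    [-55, 0, -2.6, -0.008, 0.006, 0.094]
  ]
}}

```text
time: 3.38
tool_pos: [596.8, -150.2, 221.5]
tcp_rot: [178.2, -7.7, 72.3]
ft_force: [0.6, -0.3, 0.2]
finger_gap: 85.0
grip_force: 0.0
```

Request:
{"fn": "apply_moves", "kwargs": {
  "rows": [
    [-55, 0, -2.6, -0.008, 0.006, 0.094],
    [-55, 0, -2.6, -0.008, 0.006, 0.094],
    [-55, 0, -2.6, -0.008, 0.006, 0.094],
    [-55, 0, -2.6, -0.008, 0.006, 0.094],
    [-55, 0, -2.6, -0.008, 0.006, 0.094]
  ]
}}

```text
time: 4.0
tool_pos: [466.9, -388.6, 193.0]
tcp_rot: [-179.9, -9.8, 45.1]
ft_force: [1.2, -1.9, 0.4]
finger_gap: 85.4
grip_force: 0.0
```

Request:
{"fn": "apply_moves", "kwargs": {
  "rows": [
    [0, 0, 0, 0, 0, 0],
    [0, 0, 0, 0, 0, 0],
    [0, 0, 0, 0, 0, 0],
    [0, 0, 0, 0, 0, 0],
    [0, 0, 0, 0, 0, 0]
  ]
}}

```text
time: 4.62
tool_pos: [468.5, -386.4, 193.2]
tcp_rot: [-179.9, -9.8, 45.4]
ft_force: [0.3, -0.1, -0.4]
finger_gap: 84.9
grip_force: 0.0
```

```bash
cat > look.py <<'E'
from h import *
st=sense(); print(st["tool_pos"].round(1),st["tcp_rot"].round(1),st["joint_pos"].round(1),round(st["time"],2))
im,d=eyes.snapshot("wrist"); save("w1",im)
for r in models.place_of("cup_mid","wrist")[:3]: print(np.round(r["xyz"],1),round(r["confidence"],2),proj("wrist",r["xyz"],st).round())
for x in models.cut_out("cup_mid","wrist")[:1]:
    P=cloud("wrist",d,st); q=P[x["pixels"]&(d>0)]; q=q[abs(q[:,2]-np.median(q[:,2]))<60]
    # fit cylinder r=25, free axis
    from scipy.optimize import least_squares
    def f(v):
        a=az(np.degrees(v[3]))*np.cos(v[4])-np.array([0,0,np.sin(v[4])]); w=q-np.append(v[:2],v[2]); t=w@a
        return np.linalg.norm(w-np.outer(t,a),axis=1)-25
    s=least_squares(f,[478,-371,66,np.radians(45),np.radians(28)],loss="soft_l1")
    v=s.x; a=az(np.degrees(v[3]))*np.cos(v[4])-np.array([0,0,np.sin(v[4])]); t=(q-v[:3])@a; lo,hi=np.percentile(t,[1,99])
    print("n",len(q),"mid",v[:3]+a*(lo+hi)/2,"len",hi-lo,"az,tilt",np.degrees(v[3:]),"rms",abs(f(v)).mean())
E
python3 look.py
```

```text
[ 468.5 -386.4  193.2] [-179.9   -9.8   45.4] [-50.3   9.7  87.4   9.8  84.1  -6.7] 4.62
[ 542.  -553.3   23.1] 0.96 [505. 319.]
[ 477.1 -191.3   28.4] 0.94 [173.  82.]
[ 473.6 -368.1   67.6] 0.84 [314. 237.]
n 6020 mid [ 476.00435473 -371.61318819   65.19147783] len 68.74441330332112 az,tilt [44.67344894 26.75545318] rms 1.4044769799518424
```

Run:
```python
from h import *
y=az(-45); z=np.array([0,0,-1])*np.cos(.17)+az(45)*np.sin(.17); R=R_of(z,y)
m=np.array([476,-371,66.])
st=sense(); R0=Ro.from_euler('xyz',st["tcp_rot"],degrees=True).as_matrix()
print("shift tool", R0.T@(m+z*22-st["tool_pos"]), Ro.from_matrix(R0.T@R).as_rotvec())
```

```text
shift tool [ -5.28935216  -5.11254806 150.1580152 ] [-0.00344933 -0.00170411  0.00547656]
```

View pics/w1.png

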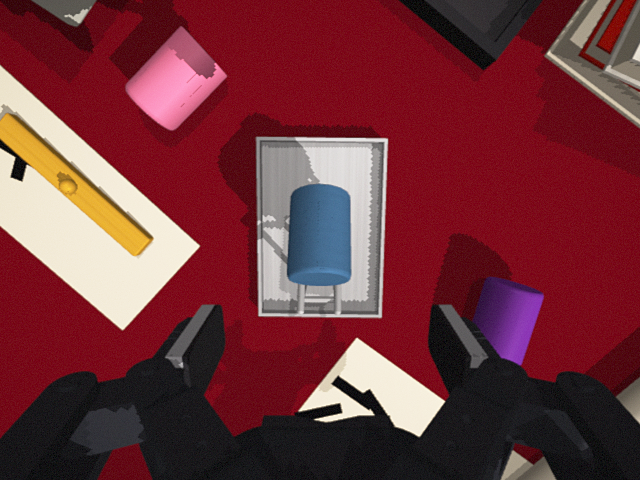

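The wrist view shows the blue cup at (319,232) in the tray with its mouth up-image, clear of the pink cup (175,80) and the purple one (505,320). I'm descending.

Request:
{"fn": "apply_moves", "kwargs": {
  "rows": [
    [-5, -5, 30, 0, 0, 0],
    [0, 0, 40, 0, 0, 0],
    [0, 0, 40, 0, 0, 0],
    [0, 0, 28, 0, 0, 0],
    [0, 0, 12, 0, 0, 0]
  ]
}}

```text
time: 5.4
tool_pos: [477.9, -367.3, 42.4]
tcp_rot: [-179.7, -9.8, 45.3]
ft_force: [0.5, 0.7, 1.0]
finger_gap: 85.4
grip_force: 0.0
```

Request:
{"fn": "apply_moves", "kwargs": {
  "rows": [
    [0, 0, 0, 0, 0, 0],
    [0, 0, 0, 0, 0, 0],
    [0, 0, 0, 0, 0, 0],
    [0, 0, 0, 0, 0, 0],
    [0, 0, 0, 0, 0, 0]
  ],
  "fingers": 40,
  "grip_force": 50
}}

```text
time: 6.02
tool_pos: [478.7, -368.6, 46.7]
tcp_rot: [-179.9, -9.9, 45.3]
ft_force: [-5.4, 6.0, 9.0]
finger_gap: 49.8
grip_force: 50.7
```

Request:
{"fn": "apply_moves", "kwargs": {
  "rows": [
    [0, 0, 0, 0, 0, 0],
    [0, 0, 0, 0, 0, 0],
    [0, 0, 0, 0, 0, 0],
    [0, 0, 0, 0, 0, 0],
    [0, 0, 0, 0, 0, 0]
  ]
}}

```text
time: 6.65
tool_pos: [478.7, -368.6, 46.8]
tcp_rot: [-179.9, -9.9, 45.3]
ft_force: [-6.4, 6.1, 8.1]
finger_gap: 49.7
grip_force: 50.7
```

Request:
{"fn": "apply_moves", "kwargs": {
  "rows": [
    [2, 0, -10, 0, 0, 0],
    [4, 0, -24, 0, 0, 0],
    [7, 0, -39, 0, 0, 0],
    [7, 0, -39, 0, 0, 0],
    [7, 0, -39, 0, 0, 0]
  ]
}}

```text
time: 7.28
tool_pos: [479.7, -368.8, 200.9]
tcp_rot: [-180.0, -9.8, 45.3]
ft_force: [-0.4, -0.3, -0.5]
finger_gap: 49.6
grip_force: 51.9
```

Run:
```python
from h import *
st=sense(); print(st["tool_pos"].round(1),st["tcp_rot"].round(1),st["ft_force"].round(1),st["finger_gap"].round(1))
im,d=eyes.snapshot("wrist")
for x in models.cut_out("cup_mid","wrist")[:3]: print(x["confidence"],x["pixels"].sum(), np.argwhere(x["pixels"]).mean(0))
# peg from top/side seats & deck from clouds
for c in ("top","side"):
    P=cloud(c,np.load(c+"_d.npy"))
    m=(P[...,2]>128)&(P[...,2]<175)&(abs(P[...,0]-540)<30)&(abs(P[...,1]-188)<30); print(c,"tube",m.sum(),P[m].mean(0) if m.any() else 0)
    for n,(x0,y0) in dict(b=(548,79),c=(558,-32)).items():
        m=(P[...,2]>160)&(abs(P[...,0]-x0)<40)&(abs(P[...,1]-y0)<40); print(c,n,m.sum(),P[m].mean(0) if m.any() else 0)
# waypoint: above the region before the peg, tool vertical, heading 15
h=15
e=np.radians(38)
y=az(h+90)
# waypoint A: vertical lean same (10deg) but yawed
zA=np.array([0,0,-1.]); RA=R_of(zA,y)
plan([420,150,330],RA,20)
```

```text
Traceback (most recent call last):
AttributeError: 'float' object has no attribute 'round'
```

Run:
```python
from h import *
st=sense(); print(st["tool_pos"].round(1),st["tcp_rot"].round(1),st["ft_force"].round(1),st["finger_gap"],st["joint_pos"].round(1))
im,d=eyes.snapshot("wrist"); np.save("wc_d",d); save("wc",im)
for x in models.cut_out("cup_mid","wrist")[:3]: print(x["confidence"],x["pixels"].sum(), np.argwhere(x["pixels"]).mean(0))
for c in ("top","side"):
    P=cloud(c,np.load(c+"_d.npy"))
    m=(P[...,2]>128)&(P[...,2]<175)&(abs(P[...,0]-540)<30)&(abs(P[...,1]-188)<30); print(c,"tube",m.sum(),P[m].mean(0) if m.any() else 0)
    for n,(x0,y0) in dict(b=(548,79),c=(558,-32)).items():
        m=(P[...,2]>160)&(abs(P[...,0]-x0)<40)&(abs(P[...,1]-y0)<40); print(c,n,m.sum(),P[m].mean(0) if m.any() else 0)
h=15; y=az(h+90)
plan([420,130,330],R_of([0,0,-1.],y),20)
```

```text
[ 479.7 -368.8  200.9] [-180.    -9.8   45.3] [-0.4 -0.3 -0.5] 49.62938969930951 [-48.3   8.6  87.8   9.8  84.3  -4.7]
0.91 3276 [326.86721612 504.52930403]
0.72 23455 [326.35416755 326.72206353]
0.67 5273 [107.14375119 184.07434098]
top tube 32 [538.00593007 183.5209039  147.85312668]
top b 247 [549.99290294  75.19399017 170.37548679]
top c 242 [561.53368077 -33.69835894 171.17028557]
side tube 62 [535.45892439 191.67259722 142.5739675 ]
side b 190 [545.06963221  84.32810649 169.83913456]
side c 167 [557.213401   -24.30904759 169.83215966]
20 rows: [32.6 11.9 -2.8] [ 0.0113 -0.0024 -0.1302]  end err ok; turn deg 149.8
  via [ 513. -357.  214.]
  via [ 590. -292.  239.]
  via [ 636. -202.  263.]
  via [ 644. -101.  284.]
  via [612.  -3. 302.]
  via [546.  75. 316.]
  via [454. 122. 327.]
```

View pics/wc.png

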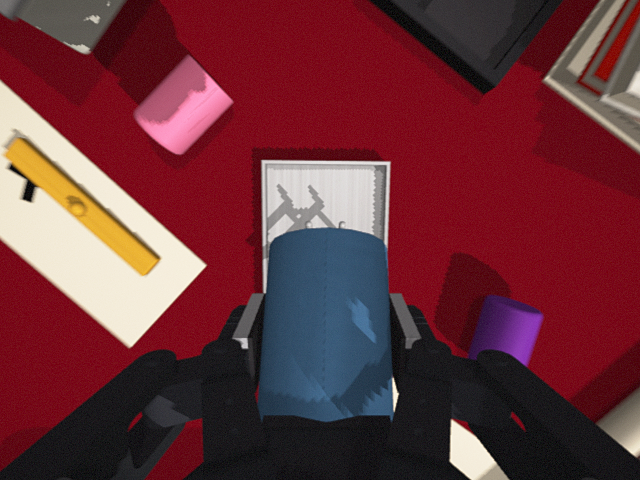

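The wrist view shows the blue cup held square between the pads, centred near column 327, with its mouth edge at about row 232 and clear of the drainer. Next I measure its pose in the tool frame while carrying it over.

Request:
{"fn": "apply_moves", "kwargs": {
  "rows": [
    [33, 12, -3, 0.011, -0.002, -0.13],
    [33, 12, -3, 0.011, -0.002, -0.13],
    [33, 12, -3, 0.011, -0.002, -0.13],
    [33, 12, -3, 0.011, -0.002, -0.13],
    [33, 12, -3, 0.011, -0.002, -0.13]
  ]
}}

```text
time: 8.0
tool_pos: [609.1, -260.0, 241.4]
tcp_rot: [177.2, -8.3, 83.2]
ft_force: [-1.3, 0.6, -1.4]
finger_gap: 49.5
grip_force: 51.9
```

Request:
{"fn": "apply_moves", "kwargs": {
  "rows": [
    [33, 12, -3, 0.011, -0.002, -0.13],
    [33, 12, -3, 0.011, -0.002, -0.13],
    [33, 12, -3, 0.011, -0.002, -0.13],
    [33, 12, -3, 0.011, -0.002, -0.13],
    [33, 12, -3, 0.011, -0.002, -0.13]
  ]
}}

```text
time: 8.62
tool_pos: [643.8, -94.4, 280.7]
tcp_rot: [175.8, -5.4, 120.6]
ft_force: [0.6, 0.8, -0.8]
finger_gap: 49.9
grip_force: 51.9
```

Request:
{"fn": "apply_moves", "kwargs": {
  "rows": [
    [33, 12, -3, 0.011, -0.002, -0.13],
    [33, 12, -3, 0.011, -0.002, -0.13],
    [33, 12, -3, 0.011, -0.002, -0.13],
    [33, 12, -3, 0.011, -0.002, -0.13],
    [33, 12, -3, 0.011, -0.002, -0.13]
  ]
}}

```text
time: 9.25
tool_pos: [569.7, 59.4, 311.7]
tcp_rot: [176.5, -2.2, 157.8]
ft_force: [-0.2, -0.5, -1.1]
finger_gap: 49.3
grip_force: 51.9
```

Request:
{"fn": "apply_moves", "kwargs": {
  "rows": [
    [33, 12, -3, 0.011, -0.002, -0.13],
    [33, 12, -3, 0.011, -0.002, -0.13],
    [33, 12, -3, 0.011, -0.002, -0.13],
    [33, 12, -3, 0.011, -0.002, -0.13],
    [33, 12, -3, 0.011, -0.002, -0.13]
  ]
}}

```text
time: 9.88
tool_pos: [416.4, 137.8, 333.2]
tcp_rot: [179.0, -0.1, -165.0]
ft_force: [0.1, -0.2, -1.0]
finger_gap: 49.5
grip_force: 51.9
```

```bash
cat > cupfit.py <<'E'
from h import *
from scipy.optimize import least_squares
def cupfit(d,c):
    K=np.array(eyes.get_calibration("wrist")["intrinsics"]); M=np.array(eyes.get_calibration("wrist")["mount"])
    v_,u=np.mgrid[:480,:640]; P=np.stack([(u-K[0,2])/K[0,0]*d,(v_-K[1,2])/K[1,1]*d,d],-1)@M[:3,:3].T+M[:3,3]
    im=c; hsv=cv2.cvtColor(im,cv2.COLOR_RGB2HSV)
    m=(d>0)&(abs(hsv[...,0].astype(int)-104)<10)&(hsv[...,1]>80)&(abs(P[...,1])<28)&(abs(P[...,2]+20)<60)&(abs(P[...,0])<60)
    q=P[m]
    f=lambda v:(lambda w,a:np.linalg.norm(w-np.outer(w@a,a),axis=1)-25)(q-np.array([0,v[0],v[1]]),np.array([np.cos(v[2]),v[3],np.sin(v[2])])/np.sqrt(1+v[3]**2))
    s=least_squares(f,[0,-20,np.radians(38),0],loss="soft_l1").x
    a=np.array([np.cos(s[2]),s[3],np.sin(s[2])]);a/=np.linalg.norm(a); t=(q-np.array([0,s[0],s[1]]))@a; lo,hi=np.percentile(t,[.5,99.5])
    mid=np.array([0,s[0],s[1]])+a*(hi-35)
    print("n",len(q),"axis pitch",np.degrees(s[2]),"yaw",np.degrees(s[3]),"len",hi-lo,"mid(tool)",mid,"lo-mid",np.array([0,s[0],s[1]])+a*(lo+35),"res",abs(f(s)).mean())
    return mid,a
if __name__=="__main__":
    im=cv2.imread("pics/wc.png")[...,::-1]; cupfit(np.load("wc_d.npy"),np.ascontiguousarray(im))
    st=sense(); print(st["tool_pos"].round(1),st["tcp_rot"].round(1),st["joint_pos"].round(1))
E
python3 cupfit.py
```

```text
n 23549 axis pitch 36.87976246903574 yaw 0.9756547518312044 len 61.9567081202275 mid(tool) [ -1.04434704  -0.34620106 -18.96385625] lo-mid [  5.38852287  -0.20925662 -14.13747302] res 0.7384987398958601
[416.4 137.8 333.2] [ 1.79e+02 -1.00e-01 -1.65e+02] [ 10.8 -19.   99.5   1.   99.7 -94.1]
```

```bash
cat >> h.py <<'E'
A=np.radians(37.5); MID=np.array([0,-.3,-19.]); AX=np.array([np.cos(A),0,np.sin(A)])
def place(mid,h=15):
    hd=az(h); z=hd*np.cos(A)-np.array([0,0,np.sin(A)]); R=R_of(z,az(h+90)); return np.array(mid)-R@MID,R
E
python3 - <<'E'
from h import *
p,R=place([540,188,216]); print(p, R@AX); plan(p,R,10)
E
```

```text
[554.48244342 192.19114187 204.43353285] [-3.07031456e-17 -2.72798101e-17 -1.00000000e+00]
10 rows: [-8.7  1.5 18.3] [ 0.0017 -0.0918 -0.0007]  end err ok; turn deg 52.6
  via [424. 142. 315.]
  via [457. 156. 266.]
  via [502. 173. 228.]
  via [554. 192. 204.]
```

Request:
{"fn": "apply_moves", "kwargs": {
  "rows": [
    [-8.7, 1.5, 18.3, 0.002, -0.092, 0],
    [-8.7, 1.5, 18.3, 0.002, -0.092, 0],
    [-8.7, 1.5, 18.3, 0.002, -0.092, 0],
    [-8.7, 1.5, 18.3, 0.002, -0.092, 0],
    [-8.7, 1.5, 18.3, 0.002, -0.092, 0]
  ]
}}

```text
time: 10.5
tool_pos: [472.4, 160.8, 251.6]
tcp_rot: [179.5, 26.4, -165.6]
ft_force: [-0.5, -0.4, -0.5]
finger_gap: 49.4
grip_force: 51.9
```

Request:
{"fn": "apply_moves", "kwargs": {
  "rows": [
    [-8.7, 1.5, 18.3, 0.002, -0.092, 0],
    [-8.7, 1.5, 18.3, 0.002, -0.092, 0],
    [-8.7, 1.5, 18.3, 0.002, -0.092, 0],
    [-8.7, 1.5, 18.3, 0.002, -0.092, 0],
    [-8.7, 1.5, 18.3, 0.002, -0.092, 0]
  ]
}}

```text
time: 11.12
tool_pos: [556.5, 190.6, 205.0]
tcp_rot: [179.9, 52.8, -165.8]
ft_force: [-0.8, -0.6, -1.8]
finger_gap: 49.6
grip_force: 52.0
```

Request:
{"fn": "apply_moves", "kwargs": {
  "rows": [
    [0, 0, 0, 0, 0, 0],
    [0, 0, 0, 0, 0, 0],
    [0, 0, 0, 0, 0, 0],
    [0, 0, 0, 0, 0, 0],
    [0, 0, 0, 0, 0, 0]
  ]
}}

```text
time: 11.75
tool_pos: [556.2, 190.5, 204.9]
tcp_rot: [179.9, 52.6, -165.8]
ft_force: [-0.1, -0.0, -1.6]
finger_gap: 49.3
grip_force: 52.0
```

Run:
```python
from h import *
st=sense(); print(st["tool_pos"].round(1),st["tcp_rot"].round(1),st["joint_pos"].round(1))
R=Ro.from_euler('xyz',st["tcp_rot"],degrees=True).as_matrix(); print("mid",st["tool_pos"]+R@MID,"ax",R@AX)
im,d=eyes.snapshot("wrist"); save("w3",im); np.save("w3d",d); np.save("w3i",im)
for n in ("peg_seat","cup_mid","shutter_tab","cup_b"):
    for r in models.place_of(n,"wrist")[:3]: print(n,np.round(r["xyz"],1),round(r["confidence"],2),proj("wrist",r["xyz"],st).round())
P=cloud("wrist",d,st)
m=(d>0)&(P[...,2]>112)&(P[...,2]<154)&(abs(P[...,0]-540)<25)&(abs(P[...,1]-188)<25); q=P[m]; print("tube",len(q),q.mean(0),q.min(0),q.max(0))
from scipy.optimize import least_squares
if len(q)>30: print(least_squares(lambda v:np.hypot(q[:,0]-v[0],q[:,1]-v[1])-8,[540,188],loss="soft_l1").x)
```

```text
[556.2 190.5 204.9] [ 179.9   52.6 -165.8] [ 13.5 -38.9 141.3   1.5  25.1 -91.8]
mid [541.64927763 186.51666491 216.46455472] ax [ 1.11330404e-03  9.93909127e-04 -9.99998886e-01]
cup_mid [539.2 189.1 218.7] 0.66 [335. 339.]
shutter_tab [517.  322.1 120.7] 0.82 [594. 143.]
tube 2744 [533.36961475 185.87708167 134.579881  ] [528.4939552  178.83568598 112.01764968] [544.22304976 195.2549317  153.95886648]
[539.38055469 187.43783004]
```

View pics/w3.png

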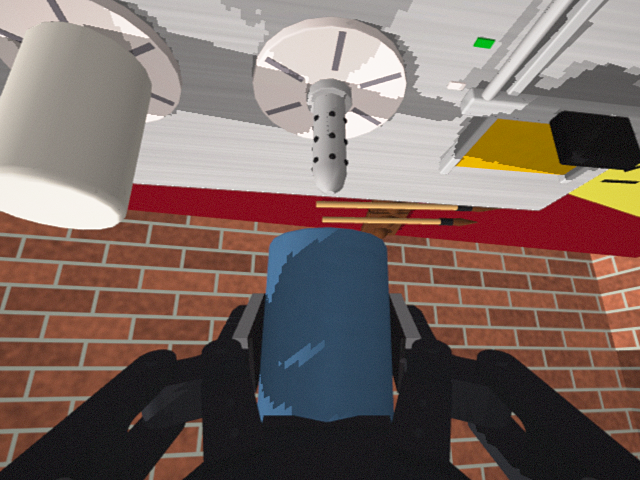

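The wrist view shows the free peg's tube at (330,140) with its flange at (330,75), the white cup at left (75,120) and the cup held inverted at (330,320). Joint 3 is near its limit here, so I fit a kinematic model to choose a heading that can be lowered.

```bash
cat > kin.py <<'E'
from h import *
from scipy.optimize import least_squares
def fk(q,k):
    a0,b0,d0,l1,l2,a3,L=k; r=lambda ax,t:Ro.from_euler(ax,t,degrees=True).as_matrix()
    R=r('z',q[0]); p=R@[a0,0,0]+np.array([0,0,d0]); R=R@r('y',q[1]); p=p+R@[0,b0,l1]; R=R@r('y',q[2]); p=p+R@[a3,0,l2]
    R=R@r('z',q[3])@r('y',q[4]); p=p+R@[0,0,L]; R=R@r('z',q[5]); return p,R
S=[([58.42,7.515,85.33,0,87.26,-4.895],[269.15,535.62,230.24],[-179.89,0,153.3]),
([-50.3,9.7,87.4,9.8,84.1,-6.7],[468.5,-386.4,193.2],[-179.9,-9.8,45.4]),
([-48.3,8.6,87.8,9.8,84.3,-4.7],[479.7,-368.8,200.9],[-180,-9.8,45.3]),
([10.8,-19,99.5,1,99.7,-94.1],[416.4,137.8,333.2],[179,-.1,-165]),
([13.5,-38.9,141.3,1.5,25.1,-91.8],[556.2,190.5,204.9],[179.9,52.6,-165.8])]
s=least_squares(lambda k:np.concatenate([fk(q,k)[0]-p for q,p,_ in S])if 1 else 0,[0,50,300,400,400,0,200])
K7=s.x
C=fk(S[0][0],K7)[1].T@Ro.from_euler('xyz',S[0][2],degrees=True).as_matrix()
C=np.round(C)
lo=np.array([-169,-51,1.5,-76,1,-152]);hi=np.array([169,129,143,256,156,152])
def ik(p,R,q0):
    def f(q):
        P,X=fk(q,K7); return np.concatenate([(P-p)/5,Ro.from_matrix((X@C).T@R).as_rotvec()*20])
    r=least_squares(f,np.clip(q0,lo+.01,hi-.01),bounds=(lo,hi)); return r.x,np.sqrt(2*r.cost)
if __name__=="__main__":
    print(K7.round(1),np.abs(s.fun).max(),C)
    for q,p,e in S: print(Ro.from_matrix((fk(q,K7)[1]@C).T@Ro.from_euler('xyz',e,degrees=True).as_matrix()).as_rotvec(True).round(1))
    q0=S[-1][0]
    for h in (15,25,35,45,0,-15,-30,-45,-60):
        for zz in (216,136):
            best=min((ik(*place([539.5,187.5,zz],h),g) for g in (q0,[25,-10,110,60,60,-120],[5,-10,110,-40,60,-50],[25,-10,110,100,80,-140])),key=lambda t:t[1])
            print(h,zz,best[0].round(1),best[1].round(2))
E
python3 kin.py
```

```text
[-2.000e-01  5.120e+01  3.213e+02  3.695e+02  5.537e+02  6.370e+01
  3.661e+02] 0.36527087978919326 [[-0. -1.  0.]
 [ 1. -0. -0.]
 [ 0.  0.  1.]]
[ 0. -0.  0.]
[-0.  -0.  -0.1]
[0.  0.  0.1]
[-0.  -0.   0.1]
[-0.  -0.1  0. ]
15 216 [ 13.2 -39.4 141.6   3.4  25.3 -94.2] 0.0
15 136 [ 13.7 -28.1 143.    2.7  14.3 -93.4] 0.66
25 216 [   4.   -39.1  141.4   33.2   31.4 -132.3] 0.0
25 136 [   3.9  -27.8  143.    47.7   22.8 -149. ] 0.57
35 216 [  -2.4  -35.   138.5   45.1   40.5 -152. ] 0.57
35 136 [   2.1  -26.3  140.1   44.9   29.3 -152. ] 2.22
45 216 [  -2.5  -30.9  133.4   40.7   46.4 -152. ] 3.05
45 136 [   1.3  -23.3  135.6   39.5   36.  -152. ] 4.49
0 216 [ 26.3 -32.3 137.5 -41.2  32.3 -36.7] 0.0
0 136 [ 26.3 -22.  140.1 -60.   24.  -15.5] 0.0
-15 216 [ 35.6 -20.5 129.5 -56.1  47.6  -8.4] 0.0
-15 136 [ 35.6 -11.  131.6 -66.4  42.    6.1] 0.0
-30 216 [ 40.6  -8.2 119.4 -57.8  62.2   6.4] 0.0
-30 136 [ 40.6   0.3 121.2 -63.   57.1  16.7] 0.0
-45 216 [ 42.2   3.3 108.3 -55.1  75.   15.9] 0.0
-45 136 [ 42.2  10.7 109.9 -57.5  69.9  23.8] 0.0
-60 216 [ 41.6  13.7  96.8 -51.1  86.4  23.1] 0.0
-60 136 [ 41.6  20.3  98.3 -51.8  81.4  29.5] 0.0
```

Run:
```python
from kin import *
p,R=place([539.5,187.5,216],-30); d,r=plan(p,R,10)
st=sense();X=Ro.from_euler('xyz',st["tcp_rot"],degrees=True).as_matrix();q=np.array(st["tool_pos"]);j=st["joint_pos"]
for i in range(10):
    q=q+X@d;X=X@Ro.from_rotvec(r).as_matrix(); jn,e=ik(q,X,j); print(jn.round(1),e.round(2),abs(jn-j).max().round(1)); j=jn
```

```text
10 rows: [ 0.1 -1.1 -0.2] [0.0614 0.     0.047 ]  end err ok; turn deg 44.3
  via [556. 189. 204.]
  via [556. 186. 204.]
  via [555. 183. 204.]
  via [553. 180. 204.]
[ 17.6 -37.6 140.6 -14.4  25.4 -72.1] 0.0 19.7
[ 21.6 -35.5 139.5 -28.4  27.6 -54.4] 0.0 17.8
[ 25.3 -32.9 137.8 -39.1  31.1 -39.8] 0.0 14.6
[ 28.6 -29.8 135.9 -46.6  35.4 -28.3] 0.0 11.5
[ 31.6 -26.3 133.6 -51.6  40.  -19.3] 0.0 9.0
[ 34.1 -22.8 131.1 -54.8  44.7 -12.2] 0.0 7.2
[ 36.3 -19.1 128.4 -56.7  49.3  -6.3] 0.0 5.9
[ 38.1 -15.4 125.5 -57.6  53.8  -1.4] 0.0 4.9
[ 39.5 -11.7 122.5 -57.9  58.1   2.8] 0.0 4.3
[ 40.6  -8.2 119.4 -57.8  62.2   6.4] 0.0 4.1
```

Request:
{"fn": "apply_moves", "kwargs": {
  "rows": [
    [0, -0.5, -0.1, 0.0307, 0, 0.0235],
    [0, -0.5, -0.1, 0.0307, 0, 0.0235],
    [0, -0.5, -0.1, 0.0307, 0, 0.0235],
    [0, -0.5, -0.1, 0.0307, 0, 0.0235],
    [0.1, -0.5, -0.1, 0.0307, 0, 0.0235]
  ]
}}

```text
time: 12.62
tool_pos: [556.0, 188.0, 204.5]
tcp_rot: [179.9, 52.6, -176.9]
ft_force: [0.1, -0.1, -1.1]
finger_gap: 49.7
grip_force: 52.0
```

Request:
{"fn": "apply_moves", "kwargs": {
  "rows": [
    [0, -0.5, -0.1, 0.0307, 0, 0.0235],
    [0.1, -1.1, -0.2, 0.0614, 0, 0.047],
    [0.1, -1.1, -0.2, 0.0614, 0, 0.047],
    [0.1, -1.1, -0.2, 0.0614, 0, 0.047],
    [0.1, -1.1, -0.2, 0.0614, 0, 0.047]
  ]
}}

```text
time: 13.25
tool_pos: [554.6, 183.5, 204.7]
tcp_rot: [179.9, 52.5, 163.1]
ft_force: [-0.1, 0.5, -1.3]
finger_gap: 49.3
grip_force: 52.0
```

Request:
{"fn": "apply_moves", "kwargs": {
  "rows": [
    [0.1, -1.1, -0.2, 0.0614, 0, 0.047],
    [0.1, -1.1, -0.2, 0.0614, 0, 0.047],
    [0.1, -1.1, -0.2, 0.0614, 0, 0.047],
    [0, 0, 0, 0, 0, 0],
    [0, 0, 0, 0, 0, 0]
  ]
}}

```text
time: 13.88
tool_pos: [552.8, 180.5, 204.5]
tcp_rot: [-180.0, 52.5, 150.1]
ft_force: [-0.3, -0.8, -0.8]
finger_gap: 49.0
grip_force: 52.0
```

```bash
cat > chk.py <<'E'
from kin import *
from cupfit import cupfit
st=sense(); print(st["tool_pos"].round(1),st["tcp_rot"].round(1),st["joint_pos"].round(1),st["time"])
R=Ro.from_euler('xyz',st["tcp_rot"],degrees=True).as_matrix(); print("mid",st["tool_pos"]+R@MID,"ax",R@AX)
im,d=eyes.snapshot("wrist"); save("w4",im)
mid,a=cupfit(d,im); print("cam cup mid",st["tool_pos"]+R@mid,"axis",R@a)
P=cloud("wrist",d,st)
m=(d>0)&(P[...,2]>112)&(P[...,2]<152)&(abs(P[...,0]-540)<25)&(abs(P[...,1]-188)<25); q=P[m]; print("tube",len(q),q.max(0))
if len(q)>30: print(least_squares(lambda v:np.hypot(q[:,0]-v[0],q[:,1]-v[1])-8,[540,188],loss="soft_l1").x)
m=(d>0)&(P[...,2]>80)&(P[...,2]<110)&(np.hypot(P[...,0]-540,P[...,1]-188)<36); print("flange z",np.median(P[m][:,2]),m.sum())
E
python3 chk.py
python3 - <<'E'
from kin import *
p,R=place([539.5,187.5,150],-30);plan(p,R,5)
p,R=place([539.5,187.5,137],-30);plan(p,R,5)
E
```

```text
[552.8 180.5 204.5] [-180.    52.5  150.1] [ 40.5  -8.4 119.5 -57.7  62.1   6.1] 13.875
mid [539.57066224 187.76298049 216.08515548] ax [-9.64553008e-05 -4.15360271e-05 -9.99999994e-01]
n 23592 axis pitch 36.91029231758877 yaw 0.9675990296292957 len 62.027594708045854 mid(tool) [ -0.45950405   0.13065804 -18.77187063] lo-mid [  5.91413736   0.26527514 -13.98461469] res 0.7677866655826323
cam cup mid [540.18475869 187.90664725 216.310763  ] axis [-5.99680780e-04  1.97261522e-02 -9.99805241e-01]
tube 2541 [543.17928423 196.05851149 151.96135142]
[539.4059681  187.20621814]
flange z 100.3156008709757 10684
5 rows: [10.5 -0.   8.1] [0.0002 0.     0.0001]  end err ok; turn deg 0.1
  via [553. 180. 191.]
  via [553. 180. 152.]
5 rows: [12.6 -0.   9.6] [0.0002 0.     0.0001]  end err ok; turn deg 0.1
  via [553. 180. 189.]
  via [553. 180. 141.]
```

Request:
{"fn": "apply_moves", "kwargs": {
  "rows": [
    [12, 0, 9.3, 0, 0, 0],
    [12, 0, 9.2, 0, 0, 0],
    [14, 0, 10.7, 0, 0, 0],
    [14, 0, 10.7, 0, 0, 0],
    [8, 0, 6.1, 0, 0, 0]
  ]
}}

```text
time: 14.55
tool_pos: [551.9, 179.6, 126.8]
tcp_rot: [-179.8, 52.5, 150.2]
ft_force: [0.5, 0.1, -1.5]
finger_gap: 49.7
grip_force: 52.0
```

Request:
{"fn": "apply_moves", "kwargs": {
  "rows": [
    [0.8, 0, 0.6, 0, 0, 0],
    [0.8, 0, 0.6, 0, 0, 0],
    [0.8, 0, 0.6, 0, 0, 0],
    [0, 0, 0, 0, 0, 0],
    [0, 0, 0, 0, 0, 0]
  ]
}}

```text
time: 15.18
tool_pos: [553.0, 180.6, 126.7]
tcp_rot: [179.9, 52.5, 149.9]
ft_force: [-0.1, -0.6, -1.6]
finger_gap: 49.6
grip_force: 52.0
```

Request:
{"fn": "apply_moves", "kwargs": {
  "rows": [
    [0.8, 0, 0.6, 0, 0, 0],
    [0.4, 0, 0.3, 0, 0, 0],
    [0.4, 0, 0.3, 0, 0, 0],
    [0, 0, 0, 0, 0, 0],
    [0, 0, 0, 0, 0, 0]
  ]
}}

```text
time: 15.8
tool_pos: [553.1, 180.5, 125.1]
tcp_rot: [179.9, 52.6, 149.9]
ft_force: [-3.6, -0.0, 6.0]
finger_gap: 49.4
grip_force: 52.3
```

Request:
{"fn": "apply_moves", "kwargs": {
  "rows": [
    [0.4, 0, 0.3, 0, 0, 0],
    [0.4, 0, 0.3, 0, 0, 0],
    [0, 0, 0, 0, 0, 0],
    [0, 0, 0, 0, 0, 0],
    [0, 0, 0, 0, 0, 0]
  ]
}}

```text
time: 16.42
tool_pos: [553.5, 180.5, 125.0]
tcp_rot: [179.9, 52.7, 149.9]
ft_force: [-7.0, -1.3, 11.4]
finger_gap: 50.1
grip_force: 52.5
```

Request:
{"fn": "apply_moves", "kwargs": {
  "rows": [
    [0, 0, 0, 0, 0, 0],
    [0, 0, 0, 0, 0, 0],
    [0, 0, 0, 0, 0, 0],
    [0, 0, 0, 0, 0, 0],
    [0, 0, 0, 0, 0, 0]
  ],
  "fingers": 64
}}

```text
time: 17.05
tool_pos: [552.8, 180.4, 123.2]
tcp_rot: [180.0, 52.5, 150.0]
ft_force: [-0.1, 0.5, 0.5]
finger_gap: 63.7
grip_force: 0.0
```

```bash
python3 chk.py
```

```text
[552.8 180.4 123.2] [180.   52.5 150. ] [ 40.5   0.2 121.3 -63.1  57.   16.8] 17.05
mid [539.56976725 187.68999432 134.76201024] ax [ 4.04921865e-04 -4.94061615e-05 -9.99999917e-01]
n 23054 axis pitch 37.53986939990216 yaw -0.047461885544560524 len 61.352420568101905 mid(tool) [ -1.49628193   1.25625167 -19.73704667] lo-mid [  5.3606369    1.24908831 -14.46796299] res 0.7404913499916818
cam cup mid [540.62975605 188.8746872  136.39814691] axis [ 5.93292574e-04 -1.11473070e-03 -9.99999203e-01]
tube 13872 [564.99218719 212.99577275 151.99971254]
[524.16030601 196.6751376 ]
flange z 100.61937639692565 6056
```

View pics/w4.png

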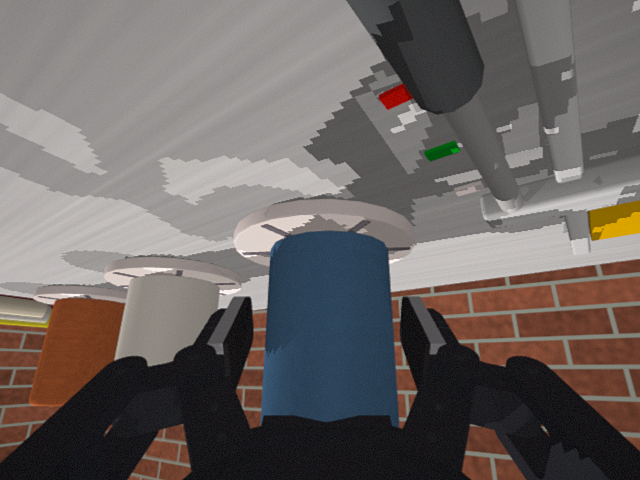

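The wrist view shows the blue cup standing upright on the white flange, mouth down at (325,240), with both pads clear at (235,330) and (420,330). The green, white and red shutter marks are at upper right.

Run:
```python
from kin import *
st=sense();R=Ro.from_euler('xyz',st["tcp_rot"],degrees=True).as_matrix();p=np.array(st["tool_pos"]);j=st["joint_pos"]
q=j
for b in (40,80,120):
    q,e=ik(p-R[:,2]*b+[0,0,b*.0],R,q); print(b,(p-R[:,2]*b).round(),q.round(1),e.round(2))
p1=p-R[:,2]*120
s1=dict(st); s1["tool_pos"]=p1
RT=R_of([0,0,-1],az(5))
d,r=plan([516,320,230],RT,10,st=s1)
X=R;pp=p1
for i in range(10):
    pp=pp+X@d;X=X@Ro.from_rotvec(r).as_matrix(); qn,e=ik(pp,X,q); print(pp.round(),qn.round(1),e.round(2),abs(qn-q).max().round(1)); q=qn
print(ik(np.array([516,320,113]),RT,q))
```

```text
40 [525. 196. 148.] [ 44.6  -3.3 121.8 -60.4  61.6  15.6] 0.0
80 [498. 212. 172.] [ 48.7  -6.6 121.8 -58.1  66.4  14.6] 0.0
120 [470. 228. 196.] [ 52.8  -9.3 121.3 -56.2  71.3  13.9] 0.0
10 rows: [ 3.2  9.9 -4.9] [0.0439 0.0843 0.089 ]  end err ok; turn deg 74.6
  via [470. 240. 197.]
  via [476. 273. 203.]
  via [492. 301. 215.]
  via [516. 320. 230.]
[470. 240. 197.] [ 51.4  -7.2 116.6 -50.2  73.1  14.3] 0.0 6.0
[471. 251. 198.] [ 49.6  -5.2 112.1 -44.4  74.8  14.7] 0.0 5.8
[473. 262. 200.] [ 47.4  -3.3 107.7 -38.7  76.4  15.1] 0.0 5.7
[476. 273. 203.] [ 45.   -1.5 103.5 -33.   78.1  15.6] 0.0 5.6
[480. 283. 207.] [ 42.4   0.3  99.6 -27.4  79.8  16.3] 0.0 5.6
[486. 292. 211.] [ 39.5   2.1  95.9 -21.9  81.4  17.1] 0.0 5.5
[492. 301. 215.] [ 36.5   3.8  92.5 -16.4  83.   18.1] 0.0 5.5
[499. 308. 220.] [ 33.4   5.4  89.4 -10.9  84.5  19.2] 0.0 5.5
[507. 315. 225.] [30.2  7.  86.6 -5.4 85.9 20.5] 0.0 5.5
[516. 320. 230.] [27.   8.6 84.2  0.  87.2 22. ] 0.0 5.4
(array([ 2.69671614e+01,  1.33958254e+01,  9.12518158e+01, -2.50378476e-11,
        7.53523588e+01,  2.19671614e+01]), np.float64(1.4900014452184939e-10))
```

Request:
{"fn": "apply_moves", "kwargs": {
  "rows": [
    [0, 0, -8, 0, 0, 0],
    [0, 0, -20, 0, 0, 0],
    [0, 0, -30, 0, 0, 0],
    [0, 0, -31, 0, 0, 0],
    [0, 0, -31, 0, 0, 0]
  ]
}}

```text
time: 17.73
tool_pos: [469.3, 228.5, 197.2]
tcp_rot: [179.9, 52.5, 150.0]
ft_force: [0.8, 0.7, 0.3]
finger_gap: 63.8
grip_force: 0.0
```

Request:
{"fn": "apply_moves", "kwargs": {
  "rows": [
    [3.2, 9.9, -4.9, 0.044, 0.084, 0.089],
    [3.2, 9.9, -4.9, 0.044, 0.084, 0.089],
    [3.2, 9.9, -4.9, 0.044, 0.084, 0.089],
    [3.2, 9.9, -4.9, 0.044, 0.084, 0.089],
    [3.2, 9.9, -4.9, 0.044, 0.084, 0.089]
  ]
}}

```text
time: 18.35
tool_pos: [480.3, 283.8, 207.3]
tcp_rot: [172.7, 26.0, 119.1]
ft_force: [-0.1, -0.2, -0.0]
finger_gap: 63.8
grip_force: 0.0
```

Request:
{"fn": "apply_moves", "kwargs": {
  "rows": [
    [3.2, 9.9, -4.9, 0.044, 0.084, 0.089],
    [3.2, 9.9, -4.9, 0.044, 0.084, 0.089],
    [3.2, 9.9, -4.9, 0.044, 0.084, 0.089],
    [3.2, 9.9, -4.9, 0.044, 0.084, 0.089],
    [3.2, 9.9, -4.9, 0.044, 0.084, 0.089]
  ],
  "fingers": 50
}}

```text
time: 18.98
tool_pos: [516.5, 320.6, 230.9]
tcp_rot: [-180.0, -0.0, 94.8]
ft_force: [-0.1, -0.2, -0.1]
finger_gap: 49.9
grip_force: 0.0
```

Request:
{"fn": "apply_moves", "kwargs": {
  "rows": [
    [0, 0, 0, 0, 0, 0],
    [0, 0, 0, 0, 0, 0],
    [0, 0, 0, 0, 0, 0],
    [0, 0, 0, 0, 0, 0],
    [0, 0, 0, 0, 0, 0]
  ]
}}

```text
time: 19.6
tool_pos: [516.1, 320.2, 230.0]
tcp_rot: [179.9, 0.2, 95.0]
ft_force: [0.6, 0.6, 0.7]
finger_gap: 49.9
grip_force: 0.0
```

```bash
cat > tab.py <<'E'
from kin import *
st=sense(); print(st["tool_pos"].round(1),st["tcp_rot"].round(1),st["time"],st["finger_gap"])
im,d=eyes.snapshot("wrist"); save("w5",im)
for r in models.place_of("shutter_tab","wrist")[:2]: print("net",np.round(r["xyz"],1),round(r["confidence"],2),proj("wrist",r["xyz"],st).round())
P=cloud("wrist",d,st); hsv=cv2.cvtColor(im,cv2.COLOR_RGB2HSV)
m=(d>0)&(hsv[...,2]<70)&(abs(P[...,0]-500)<70)&(abs(P[...,1]-320)<35)&(P[...,2]>127)&(P[...,2]<145)
q=P[m]; print(len(q), q.mean(0) if len(q) else 0, cv2.minAreaRect(q[:,:2].astype(np.float32)) if len(q)>9 else 0)
R=Ro.from_euler('xyz',st["tcp_rot"],degrees=True).as_matrix()
for n in ("top","side"):
    eyes.snapshot(n)
    for r in models.place_of("cup_mid",n)[:4]: print(n,np.round(r["xyz"],1),round(r["confidence"],2))
E
python3 tab.py
```

```text
[516.1 320.2 230. ] [179.9   0.2  95. ] 19.6 49.89835384580409
net [516.2 320.6 119.5] 0.69 [326. 236.]
714 [514.72568333 322.43907439 134.02259833] ((514.6011962890625, 321.03271484375), (9.126347541809082, 39.44023132324219), 5.156231880187988)
top [544.9 187.1 134.7] 0.89
top [ 478.4 -189.4   20.9] 0.77
side [ 480.7 -189.5   24.3] 0.86
side [ 540.1 -551.9   22.3] 0.74
side [541.7 188.8 135.3] 0.57
```

View pics/w5.png

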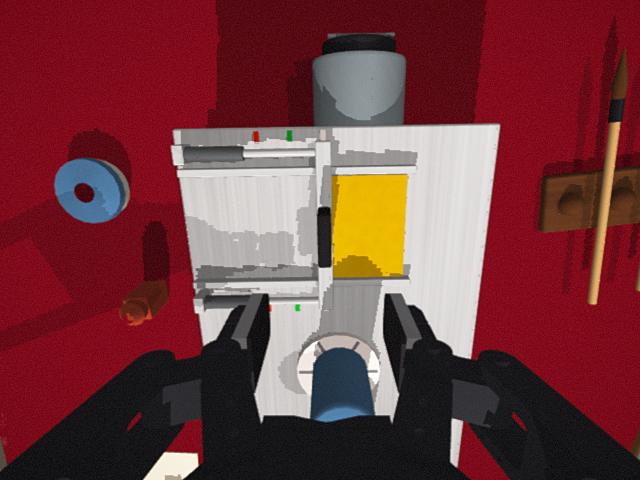

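The view shows the black tab at (324,237) with the bar at the white marks and the green marks left at (290,135). The blue cup is standing on its peg at (340,385). I'm descending on the tab.

Request:
{"fn": "apply_moves", "kwargs": {
  "rows": [
    [0.8, -1.4, 25, 0, 0, 0],
    [0, 0, 35, 0, 0, 0],
    [0, 0, 32, 0, 0, 0],
    [0, 0, 17, 0, 0, 0],
    [0, 0, 8, 0, 0, 0]
  ]
}}

```text
time: 20.52
tool_pos: [515.0, 320.0, 112.3]
tcp_rot: [180.0, 0.2, 94.9]
ft_force: [0.6, 0.6, 0.0]
finger_gap: 50.0
grip_force: 0.0
```

Request:
{"fn": "apply_moves", "kwargs": {
  "rows": [
    [0, 0, 0, 0, 0, 0],
    [0, 0, 0, 0, 0, 0],
    [0, 0, 0, 0, 0, 0],
    [0, 0, 0, 0, 0, 0],
    [0, 0, 0, 0, 0, 0]
  ],
  "fingers": 4,
  "grip_force": 60
}}

```text
time: 21.15
tool_pos: [514.8, 320.6, 114.8]
tcp_rot: [180.0, 0.1, 95.0]
ft_force: [-6.5, -1.8, 6.8]
finger_gap: 8.8
grip_force: 59.8
```

Request:
{"fn": "apply_moves", "kwargs": {
  "rows": [
    [0, 0, 0, 0, 0, 0],
    [0, 0, 0, 0, 0, 0],
    [0, 0, 0, 0, 0, 0],
    [0, 0, 0, 0, 0, 0],
    [0, 0, 0, 0, 0, 0]
  ]
}}

```text
time: 21.78
tool_pos: [514.8, 320.6, 114.8]
tcp_rot: [180.0, 0.1, 95.0]
ft_force: [-7.2, -2.0, 7.5]
finger_gap: 8.6
grip_force: 59.8
```

Request:
{"fn": "apply_moves", "kwargs": {
  "rows": [
    [0, 0, -1.5, 0, 0, 0],
    [0, -4, 0, 0, 0, 0],
    [0, -5, 0, 0, 0, 0],
    [0, -5, 0, 0, 0, 0],
    [0, -3, 0, 0, 0, 0]
  ]
}}

```text
time: 22.4
tool_pos: [499.6, 319.0, 114.8]
tcp_rot: [179.8, 0.1, 94.9]
ft_force: [7.7, 2.8, -8.8]
finger_gap: 8.7
grip_force: 58.5
```

Request:
{"fn": "apply_moves", "kwargs": {
  "rows": [
    [0, -3, 0, 0, 0, 0],
    [0, -2, 0, 0, 0, 0],
    [0, -1, 0, 0, 0, 0],
    [0, 0, 0, 0, 0, 0],
    [0, 0, 0, 0, 0, 0]
  ]
}}

```text
time: 23.02
tool_pos: [494.0, 318.4, 114.9]
tcp_rot: [179.7, 0.1, 94.9]
ft_force: [8.5, 3.4, -9.2]
finger_gap: 8.6
grip_force: 58.5
```

```bash
python3 tab.py
```

```text
[494.  318.4 114.9] [1.797e+02 1.000e-01 9.490e+01] 23.025 8.628340999414675
net [493.6 319.6 121.5] 0.9 [325. 313.]
3190 [493.84210923 322.71892915 134.9634073 ] ((493.87286376953125, 319.2344055175781), (33.4231071472168, 33.552268981933594), 51.39610290527344)
top [ 538.4 -551.3   23.5] 0.69
top [ 477.7 -187.3   19.1] 0.68
top [543.3 184.  137.4] 0.52
side [ 480.1 -191.2   26. ] 0.86
side [ 543.6 -551.3   25.6] 0.7
side [540.2 187.9 135. ] 0.55
```

Request:
{"fn": "apply_moves", "kwargs": {
  "rows": [
    [0, -2, 0, 0, 0, 0],
    [0, -1.5, 0, 0, 0, 0],
    [0, -1, 0, 0, 0, 0],
    [0, 0, 0, 0, 0, 0],
    [0, 0, 0, 0, 0, 0]
  ]
}}

```text
time: 23.95
tool_pos: [489.7, 318.0, 114.8]
tcp_rot: [179.7, 0.1, 94.9]
ft_force: [9.7, 3.0, -10.0]
finger_gap: 8.6
grip_force: 58.5
```

Request:
{"fn": "apply_moves", "kwargs": {
  "rows": [
    [0, 0, 0, 0, 0, 0],
    [0, 0, 0, 0, 0, 0],
    [0, 0, 0, 0, 0, 0],
    [0, 0, 0, 0, 0, 0],
    [0, 0, 0, 0, 0, 0]
  ]
}}

```text
time: 24.58
tool_pos: [489.7, 318.0, 114.9]
tcp_rot: [179.7, 0.1, 94.9]
ft_force: [9.1, 1.6, -10.2]
finger_gap: 8.7
grip_force: 58.5
```

Run:
```python
from h import *
st=sense(); print(st["tool_pos"].round(1),abs(st["qd"]).max(),st["finger_gap"])
w,d=eyes.snapshot("wrist"); save("w6",w)
```

```text
[489.7 318.  114.9] 0.05716374092763885 8.659761182135455
```

View pics/w6.png

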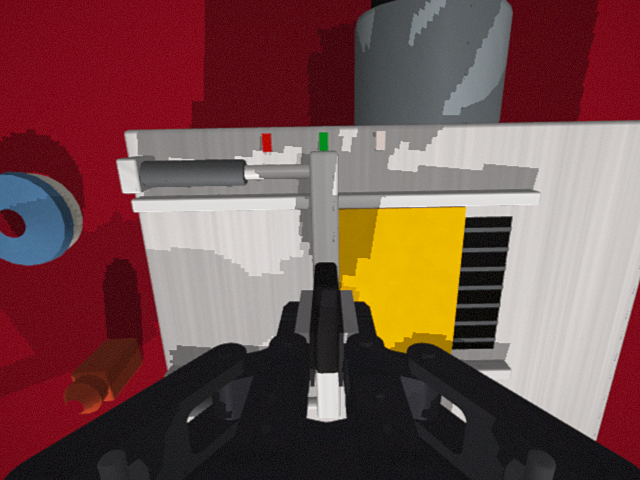

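The bar at (323,165) lines up with the green mark at (323,142). The grille is half showing at (485,285), and the tab is held in the pads. I'm handing in.

```bash
python3 -c "
from bench import job
print(job.hand_in())"
```

```text
the job is handed in; nothing more can be done
None
```

I handed the job in with the blue cup standing mouth down on the free peg and let go, and the gripper holding the shutter about 25 mm (half) open with the bar at the green mark; no verdict came back.

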